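# Fit the tube rotor on its drive

## Robot

A 6-joint arm with a two-finger parallel gripper is mounted at the origin on a cart in front of the work surface, level with it; the furniture and walls round the work are solid. World frame = base frame: x ahead of the robot, y to its left, z up, the work surface at z = 0. Lengths are in m, angles in rad, forces in N, time in s.
With the tool pointing down it reaches from about 0.4 to 0.925 m from the base axis. Payload 12.5 kg.
Tool frame: the origin (TCP) lies between the finger pads; the fingertips stand 17 mm ahead of it and the grasp point (between the pads) lies 2 mm behind it; z points along the fingers, y is the line along which they close (so a half turn about z gives the same grasp; the last joint's range is limited). The gripper opens to 95 mm and grips with 3 to 60 N. Pads are 20 mm wide; open, the fingers measure 119 mm over their backs; the gripper's body (75 mm by 180 mm) begins 59 mm behind the grasp point.
Start: joints at [1.221, 0.491, 1.559, -0, 1.092, -0.106], TCP at [0.151, 0.607, 0.199] pointing down, gripper open.
Joint ranges: [-3.1, 3.1], [-0.84, 2.19], [0.05, 2.79], [-1.13, 4.28], [0.06, 2.93], [-2.69, 2.69]. Speed limits (rad/s): [2.22, 2.22, 2.79, 3.14, 3.14, 3.14].

## Interface

Orientations are given as [roll, pitch, yaw] about the fixed x, y, z axes, in that order (R = Rz(yaw) Ry(pitch) Rx(roll)).
In Python, from plant import ctrl gives the robot as it stands. The module is installed in compiled form; this text tells all that it offers.
- The arm moves only by the tool carry_out, never from a script. Its argument "motion" is a list of rows, each a list of 7 numbers: the turn, a rotation vector about the tool's x, y, z each as a share of pi rad, from -1 to 1, then the shift along the tool's x, y, z each as a share of 15 cm, from -1 to 1, then the opening, from -1 (shut) to 1 (fully open). A call has 1 to 10 rows; each row is the pose to reach, as a shift and turn from the pose commanded when the call began, along the tool's axes at that moment, turning the shorter way round; what a row does not reach only later rows make up. A row lasts 1/8 s, in which the tool goes at most 62.5 mm and 10.7 degrees, less where a joint would pass 70% of its speed; a pose out of reach is approached as far as the arm can. A call with a number of a shift or a turn outside -1 to 1 is refused whole. A call with a gripper value outside its range is refused whole. The fingers move at their own pace and stop on an object; the grip force is fixed at half the most. Time passes only in rows, so rows that repeat a pose let the fingers close. It gives the time, the measured TCP pose, the force, the opening and the grip force at its end, in the units of the state.
- ctrl.observe(): the state, without advancing time (a new reading comes with each control period).
- ctrl.camera(name): name is "scene" or "side" or "wrist"; returns the picture (480x640x3 uint8, red, green, blue); there is no depth.
- ctrl.calibration(name): a dict with "K" (3x3 intrinsics, pixels), "rvec" (rotation vector, rad) and "tvec" (3), from world to camera coordinates, as OpenCV has them. Camera axes: x right, y down, z forward; pixel columns grow to the right and rows downward; lengths in m; the calibration is good to about 2 mm. A picture is of the moment at which its call begins: read the wrist's pose just before it. calibration takes no time and is no camera call; for the wrist camera it gives the pose at the moment of the call.
- ctrl.finish_job(): hands the job in; it is judged then, once.
Trained networks look in the newest picture that a camera, given by its name, has taken for a name from the list of things; names that differ only in an ending like _2 or _b are one class to them, and where a whole thing is asked for, a point or a joint stands for the part that bears it (a point fixed in the world has none). Each returns a list of dicts, best first, with "confidence" (0 to 1); they miss things now and then, are a little off and sometimes report something else, mostly with a low value. They report only what shows in the picture. A call takes as long as a camera call.
- ctrl.boxes_of(camera, name): "position" ([x, y, z] in m, in the coordinates of the camera as it stood for that picture, good to about 4 mm: the middle of the surface that is visible of it).
- ctrl.regions_of(camera, name): "pixels" (480x640 bool, what is visible of it).
The state is a dict: "t": time; "q": joint angles; "qd": joint speeds; "joint_torque": joint torques, N m; "eef_pos": TCP position; "orientation": TCP orientation; "contact_force": force on the tool from outside, world axes, zero at the start; "wrist_torque": the same for the moment, N m; "finger_gap": finger opening in m; "grip_force": force on a finger pad.
Only numpy, scipy, OpenCV 4.12 (cv2) and the standard library are available. Lean on these libraries where they do the work, as an engineer would, in place of code of your own. Each camera call takes 0.05 s, during which the arm holds its last target. There are 200 camera calls.

## Task

Fit the blue-rimmed tube rotor onto the round white drive unit. Its handle bar cannot be reached under the parking shelf, so draw it out along the bench by its rim, leave it lying flat on the bench clear of the shelf and let go; then take it by the bar, lower it over the spindle and turn it, pressing lightly, until its slots find the cross pin and it drops fully home, flat on the seat. Let go of it, and leave the bottle, the tip box, the timer and the tape roll as they stand.

Things in the scene. Friction and masses are not known exactly. Their poses are not given: they have to be found in the camera images.
- rotor: Loose rotor, 0.25 to 0.5 kg: aluminium dish 170 mm across, floor 6 mm thick, blue upright rim 9 mm thick (radius 76 to 85) and 38 mm high, hub 60 mm across and 36 mm high. White tube pockets at radius 40 to 56 stand 3 mm above the floor. Origin: centre of the underside, z up. Starts flat on the bench at any yaw, rear half under the shelf, centre within 8 mm of the shelf's origin.
- rotor_bar (a point): Centre of the black handle bar on the rotor's hub, 50 mm above the underside, on the rotor's axis. The bar is 50 mm long (x), 16 mm thick (y), 27 mm high (36 to 63 mm above the underside).
- rotor_slots (a point): Centre of the rotor's underside. The hub is open from below, 31 mm deep: two crossing slots 16 mm wide and 50 mm long along the rotor's x and y axes (one lies under the bar, one across it); where they cross, a round nose up to 22 mm in diameter passes.
- shelf: Fixed white parking shelf, a bridge open at front and back. Origin on the bench; x points to the back. Roof from x = -19 to +87 mm, 226 mm wide (y), underside 67 mm and top 74 mm above the bench; side walls at y = 105 to 113 mm either side; a cross bar under the roof's rear edge, 52 mm above the bench. The rotor comes out along -x; its front rim (x about -80 mm) is open from above.
- drive: The drive unit, fixed: round white housing 128 mm across and 44 mm high with an aluminium seat disc, 68 mm across, whose top is 55 mm above the bench. A small black dial on its -x side reaches 71 mm from the axis. Origin on the bench on the spindle axis, z up.
- drive_seat (a point): Centre of the seat's top, 55 mm above the bench, on the spindle axis. On it lies a brass cross pin 40 mm long, 9 mm wide, 10 mm high, and through it rises a steel nose 18 mm in diameter up to 19 mm above the seat, tapering to 6 mm at 27 mm. The spindle is braked: it does not turn. The pin's angle differs every time and is NOT this point's or the drive's yaw.
- spindle_tip (a point): Top of the spindle's nose, 27 mm above the seat (its orientation tells nothing about the pin). Slots not over the pin: the rotor, centred by the nose, rests 10 mm above the seat. A turn of at most a quarter turn, either way, brings slots over the pin; within about 8 degrees it drops the 10 mm, underside on the seat. No spring or catch: it stays by its weight.
- amber_bottle: Bystander: amber bottle with blue cap, 60 mm across, 121 mm high, loose, upright; origin centre of underside.
- tip_box: Bystander: orange box of pipette tips with clear yellowish lid, 92x122x50 mm (x, y, z), loose, lid stays shut; origin centre of underside.
- bench_timer: Bystander: white timer with three coloured buttons, 64x72x20 mm, loose; origin centre of underside.
- label_tape: Bystander: yellow tape roll lying flat, 76 mm across, 19 mm high, loose; origin centre of underside.

How it is judged:
By the outcome, as a careful person would: the job done as asked, in the order asked, and still so for the second after the job is handed in, with the robot touching nothing.
It also fails if it takes over 64 s, if anything falls off the work surface, if the arm or the gripper's body presses on something with over 40 N, if the wrist force passes 120 N, or if a joint passes its speed limit or range.

## Working session

There is one attempt and no reset: what is moved stays moved. The work goes in short steps, Python scripts to look and compute and a tool call to move; the robot and the scene stay as the last step left them, time stands still between calls to the robot, and variables do not carry over. Pictures are saved under pics/ and viewed, at most 10 in all, crops included, and the job is handed in when it is done.

Besides the shell and the picture viewer there is one more tool, called as name([rows], argument=value, ...), one row to a line, values as JSON. carry_out: Moves the arm, as the interface text tells. Its arguments: {"type":"object","properties":{"motion":{"type":"array","items":{"type":"array","items":{"type":"number","minimum":-1,"maximum":1}}}},"required":["motion"]}

```bash
mkdir -p pics
cat > h.py <<'E'
import numpy as np, cv2
from plant import ctrl
from scipy.spatial.transform import Rotation as R
def snap(c,f=None):
    im=ctrl.camera(c)
    if f: cv2.imwrite('pics/'+f,im[:,:,::-1])
    return im
def cal(c):
    k=ctrl.calibration(c); Rm=cv2.Rodrigues(np.array(k['rvec'],float))[0]
    return np.array(k['K']),Rm,np.array(k['tvec'],float).ravel()
def proj(c,P):
    K,Rm,t=cal(c); p=(np.atleast_2d(P)@Rm.T+t)@K.T
    return p[:,:2]/p[:,2:]
def plane(c,px,z):
    K,Rm,t=cal(c); px=np.atleast_2d(px)
    d=np.c_[px,np.ones(len(px))]@np.linalg.inv(K).T@Rm; o=-Rm.T@t
    return o+d*((z-o[2])/d[:,2])[:,None]
def w(c,p):
    K,Rm,t=cal(c); return Rm.T@(np.array(p)-t)
def tri(c1,p1,c2,p2):
    Ps=[]
    for c in(c1,c2):
        K,Rm,t=cal(c); Ps.append(K@np.c_[Rm,t])
    X=cv2.triangulatePoints(Ps[0],Ps[1],np.array(p1,float).reshape(2,1),np.array(p2,float).reshape(2,1)).ravel()
    return X[:3]/X[3]
def st():
    s=ctrl.observe(); return s
E
python3 - <<'E'
from h import *
np.set_printoptions(precision=3,suppress=True)
s=st(); print({k:np.round(v,3) for k,v in s.items()})
for c in('scene','side','wrist'):
    snap(c,c+'0.png')
    for n in('rotor','rotor_bar','shelf','drive','drive_seat','spindle_tip','amber_bottle','tip_box','bench_timer','label_tape'):
        b=ctrl.boxes_of(c,n)
        print(c,n,[(w(c,x['position']),round(x['confidence'],2)) for x in b[:2]])
a=cv2.imread('pics/scene0.png');b=cv2.imread('pics/side0.png')
cv2.imwrite('pics/both0.png',cv2.resize(np.vstack([a,b]),(450,600)) if 0 else a)
E
```

```text
{'t': np.float64(0.0), 'q': array([ 1.221,  0.492,  1.559,  0.   ,  1.092, -0.106]), 'qd': array([-0.   ,  0.   ,  0.001,  0.001, -0.001, -0.001]), 'joint_torque': array([ -0.001, -61.264, -25.817,   0.069,   0.048,  -0.   ]), 'eef_pos': array([0.151, 0.606, 0.199]), 'orientation': array([-3.14 , -0.   ,  2.898]), 'contact_force': array([ 0.434, -0.75 ,  0.284]), 'wrist_torque': array([-0.005,  0.027,  0.016]), 'grip_force': np.float64(0.0), 'finger_gap': np.float64(0.095)}
scene rotor [(array([ 0.563, -0.389,  0.018]), 0.89)]
scene rotor_bar [(array([ 0.56 , -0.394,  0.018]), 0.84), (array([ 0.407, -0.528,  0.018]), 0.66)]
scene shelf [(array([ 0.577, -0.445,  0.068]), 0.65), (array([ 0.559, -0.391,  0.013]), 0.34)]
scene drive []
scene drive_seat [(array([0.467, 0.116, 0.041]), 0.89)]
scene spindle_tip [(array([0.469, 0.115, 0.043]), 0.8)]
scene amber_bottle [(array([0.645, 0.084, 0.076]), 0.95)]
scene tip_box [(array([ 0.575, -0.113,  0.049]), 0.86)]
scene bench_timer [(array([ 0.398, -0.12 ,  0.014]), 0.83), (array([0.466, 0.111, 0.041]), 0.19)]
scene label_tape [(array([ 0.403, -0.526,  0.017]), 0.73), (array([0.466, 0.112, 0.043]), 0.65)]
side rotor [(array([ 0.582, -0.361,  0.023]), 0.96)]
side rotor_bar [(array([ 0.58 , -0.36 ,  0.025]), 0.63), (array([0.479, 0.078, 0.04 ]), 0.53)]
side shelf [(array([ 0.562, -0.466,  0.076]), 0.62)]
side drive [(array([0.483, 0.074, 0.04 ]), 0.84)]
side drive_seat [(array([0.478, 0.078, 0.041]), 0.93)]
side spindle_tip [(array([0.474, 0.079, 0.041]), 0.59)]
side amber_bottle [(array([0.657, 0.062, 0.07 ]), 0.95)]
side tip_box []
side bench_timer [(array([ 0.405, -0.135,  0.015]), 0.77)]
side label_tape [(array([0.479, 0.079, 0.041]), 0.62), (array([ 0.587, -0.146,  0.049]), 0.6)]
wrist rotor []
wrist rotor_bar []
wrist shelf []
wrist drive []
wrist drive_seat []
wrist spindle_tip []
wrist amber_bottle []
wrist tip_box []
wrist bench_timer []
wrist label_tape []
```

View pics/scene0.png

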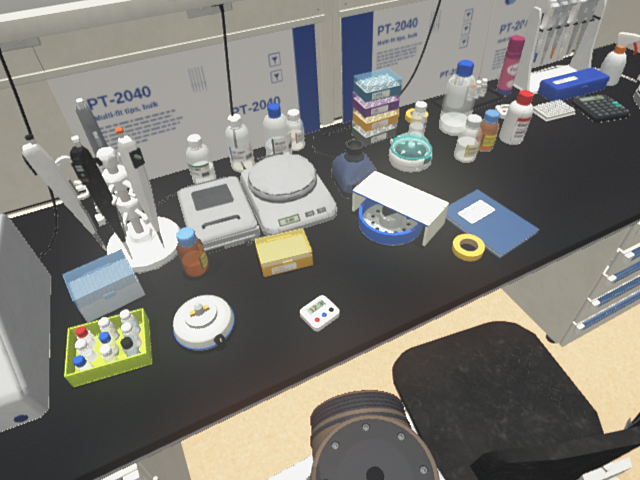

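View pics/side0.png

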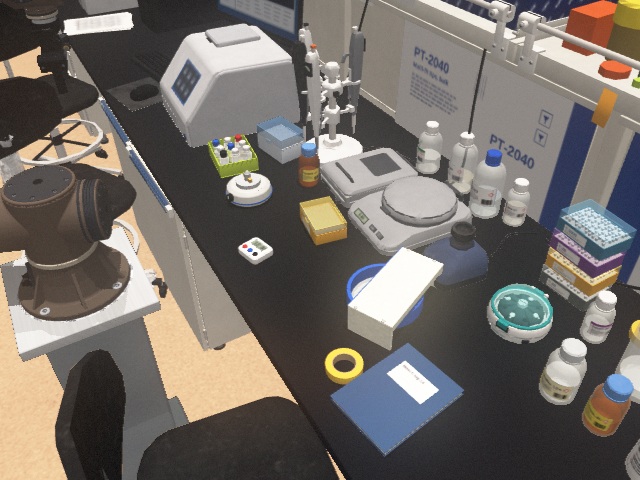

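The scene picture shows the shelf at about (400,200) with the blue rim in front of it at (388,225), the drive at (203,320), the bottle at (192,250), the tip box at (283,250), the timer at (320,313) and the tape at (468,247). The side picture agrees: shelf (395,290), drive (249,187), tape (344,365). Next I work out the shelf's corners and the drive's position.

Run:
```python
from h import *
from scipy.optimize import minimize
np.set_printoptions(precision=3,suppress=True)
for c,px in(('scene',[(354,191),(372,174),(448,206),(435,223)]),('side',[(404,249),(442,262),(392,341),(349,309)])):
    P=plane(c,px,.074); print(c,P[:,:2].tolist()); print(np.linalg.norm(np.diff(P,axis=0),axis=1))
# blue rim outline: fit the rotor centre through mask of region
for n in('rotor','drive','shelf','spindle_tip'):
  for c in('scene','side'):
    im=snap(c); r=ctrl.regions_of(c,n)
    if r:
        m=r[0]['pixels']; ys,xs=np.nonzero(m); print(n,c,r[0]['confidence'],m.sum(),xs.min(),xs.max(),ys.min(),ys.max())
        np.save(f'pics/{n}_{c}.npy',m)
a=snap('scene')[150:260,330:490];b=snap('side')[240:350,330:460]
d=snap('scene')[285:360,165:245]; e=snap('side')[160:215,215:280]
f=lambda i:cv2.resize(i,(400,300),interpolation=cv2.INTER_CUBIC)
cv2.imwrite('pics/crops.png',np.vstack([np.hstack([f(a),f(b)]),np.hstack([f(d),f(e)])])[:,:,::-1])
```

```text
scene [[0.6653862462853901, -0.3532685577076116], [0.7057304534022659, -0.43203466913991445], [0.5019835608994347, -0.5306653931264484], [0.46676980584595357, -0.46483527143069253]]
[0.088 0.226 0.075]
side [[0.6715383132950916, -0.3650568847611475], [0.7172163483547682, -0.4437513347514267], [0.4920721881761342, -0.5732379150737421], [0.4656979210771592, -0.4601258582614768]]
[0.091 0.26  0.116]
rotor scene 0.79 1995 358 421 200 246
rotor side 0.17 1603 300 346 197 243
drive scene 0.87 2442 173 234 296 350
drive side 0.83 1175 227 272 174 207
shelf scene 0.84 3005 352 447 172 245
shelf side 0.69 5129 348 443 246 349
spindle_tip scene 0.66 2428 173 233 296 351
spindle_tip side 0.91 1179 226 272 174 206
```

View pics/crops.png

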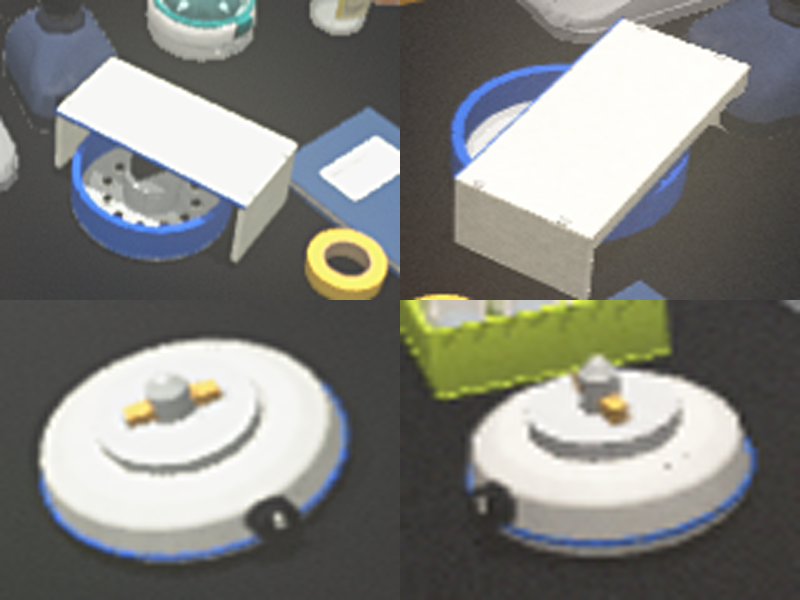

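Run:
```python
from h import *
np.set_printoptions(precision=3,suppress=True)
model=np.array([(-.019,.113),(.087,.113),(.087,-.113),(-.019,-.113)])
for c,px in(('scene',[(352.8,190.3),(374.8,171.3),(448.8,203.5),(428.8,225.5)]),('side',[(403.1,247.3),(443.7,264.9),(393.4,328),(348.2,306)])):
    P=plane(c,px,.074)[:,:2]; print(c,np.linalg.norm(np.diff(P,axis=0),axis=1), P)
s=np.array([(352.8,190.3),(374.8,171.3),(448.8,203.5),(428.8,225.5)])
d=np.array([(348.2,306),(403.1,247.3),(443.7,264.9),(393.4,328)])
from itertools import product
P=[plane('side',d,.074)[:,:2]]
# nose tip, pin
print('tip',tri('scene',(198.4,303),'side',(247.2,170.1)))
print('tip planes',plane('scene',(198.4,303),.082),plane('side',(247.2,170.1),.082))
pe=plane('scene',[(192,313.25),(206.6,307.5)],.065);v=pe[1]-pe[0];print('pin',pe,np.linalg.norm(v),np.degrees(np.arctan2(v[1],v[0])))
# rim: blue pixels in scene near rotor; fit the centre on lower-front outline
from scipy.optimize import least_squares
for c,roi in(('scene',(345,435,185,250)),('side',(335,440,255,335))):
    im=snap(c).astype(int); x0,x1,y0,y1=roi
    m=((im[:,:,2]>im[:,:,0]+50)).astype(np.uint8); k=np.zeros_like(m); k[y0:y1,x0:x1]=m[y0:y1,x0:x1]
    ys,xs=np.nonzero(k); print(c,len(xs),xs.min(),xs.max(),ys.min(),ys.max())
    n,l,stt,_=cv2.connectedComponentsWithStats(k); print(stt[1:][stt[1:,4]>20])
```

```text
scene [0.103 0.224 0.101] [[ 0.669 -0.352]
 [ 0.713 -0.445]
 [ 0.509 -0.538]
 [ 0.467 -0.447]]
side [0.103 0.222 0.105] [[ 0.673 -0.359]
 [ 0.714 -0.453]
 [ 0.513 -0.548]
 [ 0.469 -0.452]]
tip [0.495 0.107 0.083]
tip planes [[0.494 0.107 0.082]] [[0.497 0.11  0.082]]
pin [[0.488 0.126 0.065]
 [0.489 0.095 0.065]] 0.03067807145150515 -89.86226110188751
scene 1009 352 427 190 244
[[ 352  190   76   55 1009]]
side 552 347 423 257 322
[[347 257  45  48 490]
 [412 297  12  15  49]]
```

Both views agree. The roof sides come out at 103 x 223 mm against 106 x 226. The spindle tip is at z = 83 mm against 82. The pin is seen running roughly along world y. The shelf's origin is about (0.577, -0.4185) with its x-axis at -65 degrees. I'll go above the drive on the way and look at it from close by.

```bash
cat >> h.py <<'E'
def goto(x,y,z,yawdeg):
    "numbers of one row from the present pose; if over 1 they must be split"
    s=st(); R0=R.from_euler('xyz',s['orientation']); R1=R.from_euler('xyz',[np.pi,0,np.radians(yawdeg)])
    print('t',round(float(s['t']),2),'pos',np.round(s['eef_pos'],4),'rpy',np.round(np.degrees(s['orientation']),2),'F',np.round(s['contact_force'],1),'gap',round(float(s['finger_gap']),4))
    print('turn',np.round((R0.inv()*R1).as_rotvec()/np.pi,4),'shift',np.round(R0.inv().apply(np.array([x,y,z])-s['eef_pos'])/.15,4))
E
python3 - <<'E'
from h import *
np.set_printoptions(precision=3,suppress=True)
K,Rm,t=cal('wrist'); s=st(); R0=R.from_euler('xyz',s['orientation']).as_matrix()
print('cam pos in tool',R0.T@(-Rm.T@t-s['eef_pos']),'cam axes in tool',(R0.T@Rm.T).T, K)
print('stand',plane('scene',[(140,245),(150,345),(70,380)],0))
goto(.42,.107,.25,90); goto(.30,.42,.25,130)
E
```

```text
cam pos in tool [ 0.082 -0.    -0.185] cam axes in tool [[-0.     1.    -0.001]
 [-0.958 -0.    -0.288]
 [-0.288  0.001  0.958]] [[348.527   0.    317.985]
 [  0.    348.527 236.59 ]
 [  0.      0.      1.   ]]
stand [[ 0.815  0.189 -0.   ]
 [ 0.503  0.227  0.   ]
 [ 0.497  0.384  0.   ]]
t 2.75 pos [0.151 0.607 0.199] rpy [179.99   0.   166.03] F [0.6 0.2 0.4] gap 0.0948
turn [ 0.    -0.     0.422] shift [-2.545 -2.799 -0.338]
t 2.75 pos [0.151 0.607 0.199] rpy [179.99   0.   166.03] F [0.6 0.2 0.4] gap 0.0948
turn [ 0.  -0.   0.2] shift [-1.265 -0.967 -0.338]
```

carry_out([
  [0,0,0.2,-1,-0.97,-0.33,1],
  [0,0,0.2,-1,-0.97,-0.33,1],
  [0,0,0.2,-1,-0.97,-0.33,1],
  [0,0,0.2,-1,-0.97,-0.33,1],
  [0,0,0.2,-1,-0.97,-0.33,1],
])

```text
t: 3.38
eef_pos: [0.2622, 0.4283, 0.2496]
orientation: [3.14, -0.0, 2.267]
contact_force: [0.6, 0.3, 0.5]
finger_gap: 0.095
grip_force: 0.0
```

```bash
python3 -c "
from h import *
goto(.42,.107,.25,90);goto(.42,.25,.25,90)"
```

```text
t 3.38 pos [0.2622 0.4283 0.2496] rpy [ 1.7991e+02 -2.0000e-02  1.2990e+02] F [0.6 0.3 0.5] gap 0.095
turn [ 0.0004 -0.0003  0.2216] shift [-2.3181 -0.5668 -0.004 ]
t 3.38 pos [0.2622 0.4283 0.2496] rpy [ 1.7991e+02 -2.0000e-02  1.2990e+02] F [0.6 0.3 0.5] gap 0.095
turn [ 0.0004 -0.0003  0.2216] shift [-1.5867  0.0447 -0.0028]
```

carry_out([
  [0,0,0.2,-1,0,0,1],
  [0,0,0.2,-1,0,0,1],
  [0,0,0.2,-1,0,0,1],
  [0,0,0.2,-1,0,0,1],
])

```text
t: 3.88
eef_pos: [0.3586, 0.314, 0.2485]
orientation: [-3.141, 0.0, 1.637]
contact_force: [0.0, 0.8, -0.1]
finger_gap: 0.0945
grip_force: 0.0
```

```bash
python3 -c "
from h import *
goto(.42,.10,.25,60)"
```

```text
t 3.88 pos [0.3586 0.314  0.2485] rpy [-179.98    0.     93.79] F [ 0.   0.8 -0.1] gap 0.0945
turn [-1.000e-04  0.000e+00  1.877e-01] shift [-1.4508  0.314  -0.0104]
```

carry_out([
  [0,0,0.18,-1,0.3,0,1],
  [0,0,0.18,-1,0.3,0,1],
  [0,0,0.18,-1,0.3,0,1],
  [0,0,0.18,-1,0.3,0,1],
])

```text
t: 4.38
eef_pos: [0.4139, 0.1673, 0.2485]
orientation: [-3.141, 0.0, 1.073]
contact_force: [-0.1, 0.3, -0.9]
finger_gap: 0.0948
grip_force: 0.0
```

carry_out([
  [0,0,0.15,-0.45,-0.15,0,1],
  [0,0,0.15,-0.45,-0.15,0,1],
  [0,0,0.15,-0.45,-0.15,0,1],
  [0,0,0.15,-0.45,-0.15,0,1],
])

```text
t: 4.88
eef_pos: [0.3613, 0.1202, 0.2488]
orientation: [-3.141, -0.0, 0.609]
contact_force: [-0.9, 0.1, -0.2]
finger_gap: 0.0948
grip_force: 0.0
```

Run:
```python
from h import *
np.set_printoptions(precision=4,suppress=True)
print('exp',proj('wrist',[(.495,.107,.082),(.495,.107,.055),(.488,.126,.065),(.488,.095,.065)]))
snap('wrist','wd.png')
goto(.45,-.1,.25,25)
for n in('spindle_tip','drive_seat'):
    b=ctrl.boxes_of('wrist',n); print(n,[(w('wrist',x['position']),x['confidence']) for x in b[:2]])
```

```text
exp [[410.7336 108.6344]
 [404.0557 110.2991]
 [387.032  104.2197]
 [411.3    123.0211]]
t 4.92 pos [0.3613 0.1201 0.2487] rpy [-179.98   -0.     34.95] F [ 0.4 -0.5 -0.1] gap 0.0951
turn [-0.0001  0.      0.0553] shift [-0.3559  1.5413 -0.0089]
spindle_tip [(array([0.4852, 0.1121, 0.0447]), 0.71)]
drive_seat [(array([0.4862, 0.1184, 0.0453]), 0.82)]
```

View pics/wd.png

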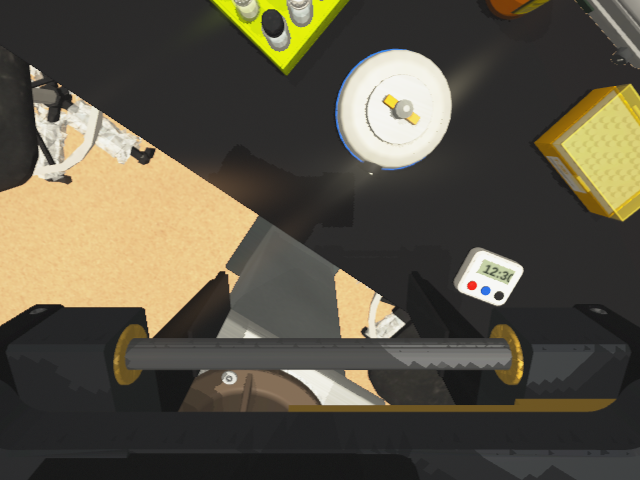

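The wrist picture shows the drive at (393,108), the nose tip at about (405,107), the pin from (389,101) to (416,119), the timer at (488,277) and the tip box at (600,150).

Run:
```python
from h import *
np.set_printoptions(precision=4,suppress=True)
im=cv2.imread('pics/wd.png').astype(int)
B,G,Rr=im[80:140,370:440].transpose(2,0,1)
m=((Rr-B>80)&(Rr>120)).astype(np.uint8); ys,xs=np.nonzero(m); print(len(xs))
pts=np.c_[xs+370,ys+80]; W=plane('wrist',pts,.065)
r=cv2.minAreaRect((W[:,:2]*1000).astype(np.float32)); print('pin rect mm',r)
c,s,a=r; d=W[:,:2]-W[:,:2].mean(0); u,sv,vt=np.linalg.svd(d); print('pin deg',np.degrees(np.arctan2(vt[0,1],vt[0,0])))
print('tip',plane('wrist',[(405,107)],.082))
# base housing outline: bright pixels largest component, ellipse
g=cv2.imread('pics/wd.png'); hsv=cv2.cvtColor(g,cv2.COLOR_BGR2HSV)
roi=np.zeros((480,640),np.uint8); roi[40:180,325:465]=1
k=((hsv[:,:,2]>110)&(roi>0)).astype(np.uint8)
cs,_=cv2.findContours(k,cv2.RETR_EXTERNAL,cv2.CHAIN_APPROX_NONE); cc=max(cs,key=cv2.contourArea)
e=cv2.fitEllipse(cv2.convexHull(cc)); print('ellipse',e)
for z in(.0,.02,.044):print(z,plane('wrist',[e[0]],z))
# blow-up for the eye
cv2.imwrite('pics/wd2.png',cv2.resize(g[45:175,330:460],(585,585),interpolation=cv2.INTER_CUBIC))
```

```text
211
pin rect mm ((492.4415283203125, 110.75760650634766), (9.21201229095459, 40.035560607910156), 1.0505990982055664)
pin deg -88.59924459156753
tip [[0.493  0.1119 0.082 ]]
ellipse ((393.00140380859375, 108.68372344970703), (114.42107391357422, 123.73017883300781), 29.91434097290039)
0.0 [[0.4987 0.1096 0.    ]]
0.02 [[0.4954 0.1122 0.02  ]]
0.044 [[0.4915 0.1154 0.044 ]]
```

View pics/wd2.png

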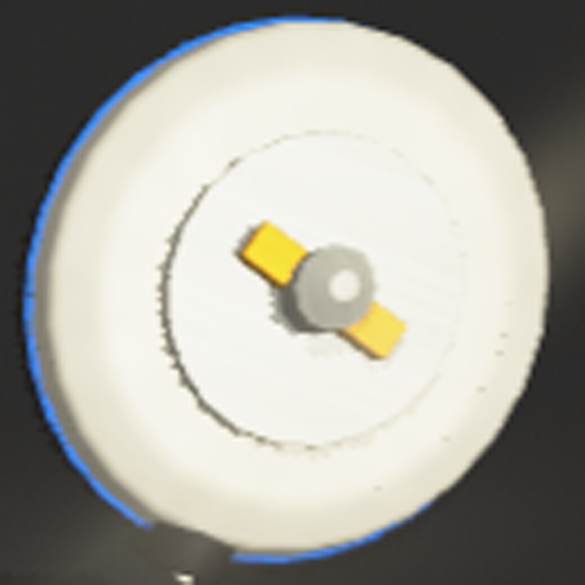

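The blow-up shows the nose at (343,285) in the crop and the pin running diagonally. The measured pin is 9.2 x 40.0 mm, as it must be. The axis is at about (0.4925, 0.1105) and the pin at about 91 degrees. Next, on to the rotor.

carry_out([
  [0,0,0.055,-0.1,1,0,1],
  [0,0,0.055,-0.1,1,0,1],
  [0,0,0.055,-0.1,1,0,1],
])

```text
t: 5.4
eef_pos: [0.4355, -0.0149, 0.2485]
orientation: [-3.141, 0.0, 0.432]
contact_force: [-0.3, 0.7, -0.0]
finger_gap: 0.0949
grip_force: 0.0
```

carry_out([
  [0,0,0,0,1,0,0.2],
  [0,0,0,0,1,0,0.2],
  [0,0,0,0,1,0,0.2],
])

```text
t: 5.78
eef_pos: [0.498, -0.1514, 0.2481]
orientation: [-3.141, 0.0, 0.432]
contact_force: [-0.3, 0.2, -1.2]
finger_gap: 0.0708
grip_force: 0.0
```

```bash
python3 -c "
from h import *
goto(.515,-.285,.20,24.9)"
```

```text
t 5.78 pos [ 0.498  -0.1514  0.2481] rpy [-1.7997e+02  2.0000e-02  2.4740e+01] F [-0.3  0.2 -1.2] gap 0.0708
turn [-0.0002  0.0001 -0.0009] shift [-0.2697  0.8567  0.3205]
```

carry_out([
  [0,0,0,-0.3,1,0.3,-0.2],
  [0,0,0,-0.3,1,0.3,-0.2],
  [0,0,0,-0.3,1,0.3,-0.2],
  [0,0,0,-0.3,1,0.3,-0.2],
])

```text
t: 6.28
eef_pos: [0.5187, -0.3051, 0.2022]
orientation: [-3.139, 0.001, 0.431]
contact_force: [0.3, 0.9, -0.8]
finger_gap: 0.0385
grip_force: 0.0
```

Run:
```python
from h import *
np.set_printoptions(precision=4,suppress=True)
im=snap('wrist','wr.png'); goto(.543,-.3455,.1,24.9)
c=np.array([.577,-.4185]); x=np.array([.42,-.907]); y=np.array([.907,.42])
a=np.radians(np.arange(0,360,6)); ci=lambda r:c+np.outer(np.cos(a)*r,x)+np.outer(np.sin(a)*r,y)
o=im[:,:,::-1].copy()
for r,z,col in((.085,.038,(0,255,255)),(.085,0,(0,255,0))):
    for p in proj('wrist',np.c_[ci(r),np.full(60,z)]): cv2.circle(o,tuple(int(v) for v in p),1,col,-1)
for sx,sy in((-.019,.113),(.087,.113),(.087,-.113),(-.019,-.113)):
    p=proj('wrist',np.r_[c+sx*x+sy*y,.074])[0]; cv2.circle(o,tuple(int(v) for v in p),3,(0,0,255),-1)
cv2.imwrite('pics/wro.png',o)
```

```text
t 6.33 pos [ 0.5187 -0.3038  0.2029] rpy [-179.89    0.04   24.75] F [0.2 0.3 1.2] gap 0.0382
turn [-0.0006  0.0002 -0.0009] shift [0.0313 0.3214 0.6857]
```

View pics/wro.png

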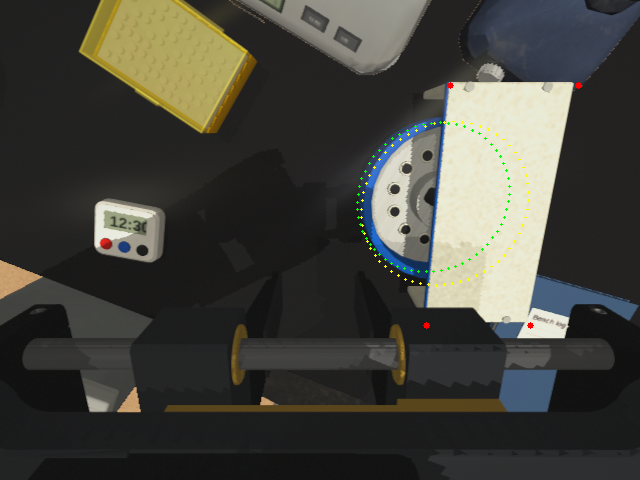

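The picture shows the rim's open front arc, leftmost at (362,200), with the timer at (128,232) and the tip box at (170,60). The projected circle sits a few pixels off along the rim, so I fit it.

Run:
```python
from h import *
from scipy.optimize import least_squares
np.set_printoptions(precision=4,suppress=True)
im=cv2.imread('pics/wr.png').astype(int); B,G,Rr=im.transpose(2,0,1)
m=(B-Rr>60); pts=[]
for r in range(124,278,2):
    xs=np.nonzero(m[r,345:440])[0]
    if len(xs)>2: pts.append((xs[0]+345,r))
pts=np.array(pts,np.float32); print(len(pts),pts[::8].tolist())
a=np.radians(np.arange(0,360,3))
def res(p):
    c=np.c_[p[0]+.085*np.cos(a),p[1]+.085*np.sin(a)]
    q=np.vstack([proj('wrist',np.c_[c,np.full(120,z)]) for z in(0,.038)]).astype(np.float32)
    h=cv2.convexHull(q)
    return [cv2.pointPolygonTest(h,(float(u),float(v)),True) for u,v in pts]
s=least_squares(res,[.577,-.4185],diff_step=1e-3,loss='soft_l1'); print(s.x,np.abs(s.fun).mean(),np.array(res(s.x))[::8])
goto(*(s.x-.0805*np.array([.42,-.907])),.032,24.9)
```

```text
77 [[417.0, 124.0], [394.0, 140.0], [379.0, 156.0], [370.0, 172.0], [365.0, 188.0], [361.0, 204.0], [363.0, 220.0], [369.0, 236.0], [379.0, 252.0], [397.0, 268.0]]
[ 0.581  -0.4227] 1.0815804230016757 [-2.2094  0.2982  0.5771  0.9005  1.0721 -1.3768 -1.3795 -1.3919 -0.1363
  1.7392]
t 6.33 pos [ 0.5187 -0.3038  0.2029] rpy [-179.89    0.04   24.75] F [0.2 0.3 1.2] gap 0.0382
turn [-0.0006  0.0002 -0.0009] shift [0.0453 0.3595 1.1389]
```

carry_out([
  [0,0,0,0.05,0.36,0.5,-0.2],
  [0,0,0,0.05,0.36,0.7,-0.2],
  [0,0,0,0.05,0.36,0.7,-0.2],
])

```text
t: 6.7
eef_pos: [0.5474, -0.3478, 0.0956]
orientation: [-3.135, 0.003, 0.433]
contact_force: [0.1, 0.1, -0.2]
finger_gap: 0.0383
grip_force: 0.0
```

carry_out([
  [0,0,0,0,0,0.3,-0.2],
  [0,0,0,0,0,0.44,-0.2],
  [0,0,0,0,0,0.44,-0.2],
  [0,0,0,0,0,0.44,-0.9],
  [0,0,0,0,0,0.44,-0.9],
  [0,0,0,0,0,0.44,-0.9],
])

```text
t: 7.45
eef_pos: [0.5486, -0.3502, 0.0338]
orientation: [3.141, -0.001, 0.432]
contact_force: [-0.2, 0.0, 0.2]
finger_gap: 0.0135
grip_force: 0.0
```

carry_out([
  [0,0,0,0,0,0,-1],
  [0,0,0,0,0,0,-1],
  [0,0,0,0,0,0,-1],
])

```text
t: 7.82
eef_pos: [0.5483, -0.3501, 0.0327]
orientation: [-3.141, -0.0, 0.432]
contact_force: [0.8, -0.5, 0.8]
finger_gap: 0.0004
grip_force: 0.0
```

Run:
```python
from h import *
a=snap('wrist','wm.png'); b=snap('side')[230:350,320:480]; c=snap('scene')[150:270,330:490]
f=lambda i:cv2.resize(i,(400,300),interpolation=cv2.INTER_CUBIC)
cv2.imwrite('pics/miss.png',np.vstack([cv2.resize(a[:,:],(800,300))[:, :],np.hstack([f(b),f(c)])])[:,:,::-1])
```

```text
(no output)
```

View pics/miss.png

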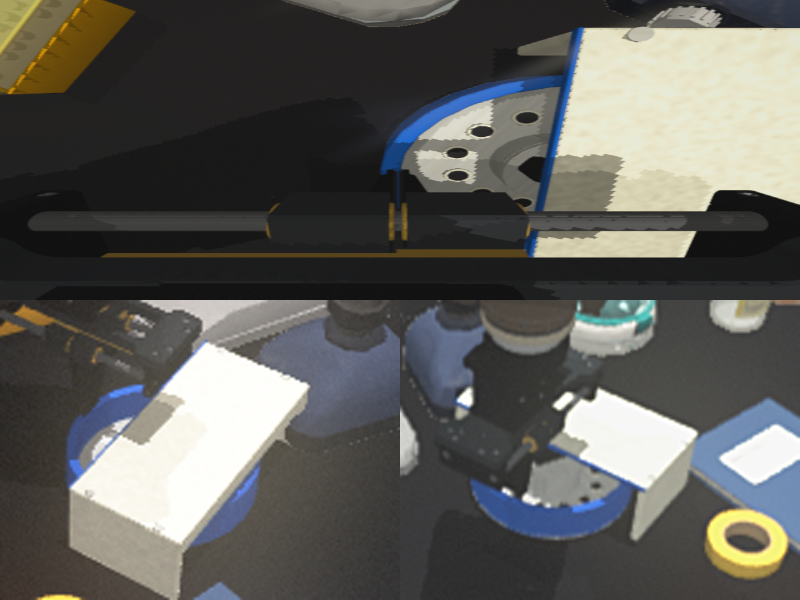

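The fingers seem to straddle the rim at (395,180) in the squashed wrist picture, yet the gap reads 0, so I compare the reading with the geometry.

Run:
```python
from h import *
np.set_printoptions(precision=4,suppress=True)
s=st(); print({k:np.round(v,4) for k,v in s.items()})
R0=R.from_euler('xyz',s['orientation'])
for n,p in(('tcp',[0,0,0]),('tipL',[0,-.001,.017]),('tip+x',[.01,0,.017]),('up',[.01,0,-.03])):
    print(n,proj('wrist',s['eef_pos']+R0.apply(p)))
for c in(.581,-.4227),(.577,-.4185):
    d=np.array(c)-s['eef_pos'][:2]; print(np.hypot(*d))
a=cv2.imread('pics/wm.png'); cv2.imwrite('pics/wm2.png',cv2.resize(a[100:420,200:520],(600,600),interpolation=cv2.INTER_CUBIC))
```

```text
{'t': np.float64(7.975), 'q': array([-0.6697,  0.7159,  1.6344,  0.0001,  0.7915,  0.4693]), 'qd': array([ 0.0011, -0.0016, -0.0002, -0.0013, -0.0004,  0.0013]), 'joint_torque': array([ -0.0056, -68.9725, -19.6745,   0.0639,  -0.0036,  -0.    ]), 'eef_pos': array([ 0.5482, -0.35  ,  0.0327]), 'orientation': array([-3.1413,  0.    ,  0.4316]), 'contact_force': array([ 0.0597, -0.6731,  0.0365]), 'wrist_torque': array([-0.0906,  0.2047,  0.0013]), 'grip_force': np.float64(0.0), 'finger_gap': np.float64(0.0006)}
tcp [[318.5184 278.8784]]
tipL [[316.9107 267.8201]]
tip+x [[318.5237 252.6597]]
up [[318.5311 284.9105]]
0.07973234925102025
0.07428441371421425
```

View pics/wm2.png

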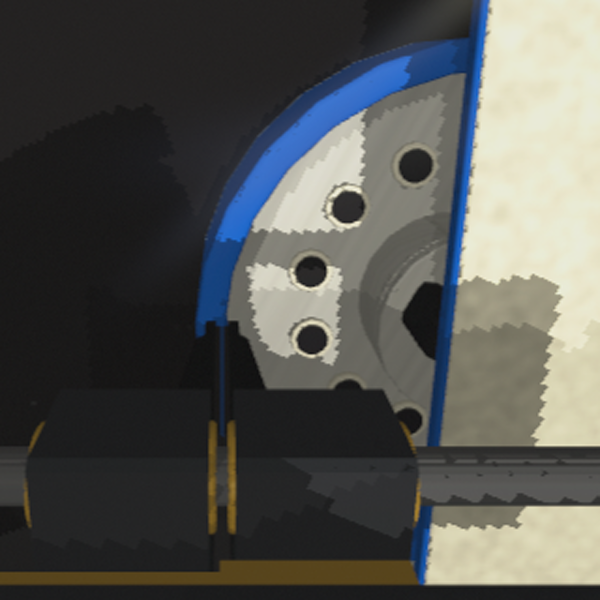

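carry_out([
  [0,0,0,0,0,0,-0.2],
  [0,0,0,0,0,0,-0.2],
  [0,0,0,0,0,0,-0.2],
  [0,0,0,0,0,0,-0.2],
  [0,0,0,0,0,0.02,-0.2],
  [0,0,0,0,0,0.04,-0.2],
])

```text
t: 8.72
eef_pos: [0.5482, -0.35, 0.0265]
orientation: [-3.141, 0.0, 0.432]
contact_force: [0.5, 0.3, 0.3]
finger_gap: 0.0381
grip_force: 0.0
```

Run:
```python
from h import *
np.set_printoptions(precision=4,suppress=True)
# does the picture show the rim where the model says? project rim rings for the fitted centre & compare blue pixels
im=snap('wrist','wo.png').astype(int); m=(im[:,:,2]-im[:,:,0]>40)
for cx,cy in((.581,-.4227),(.577,-.4185),(.584,-.425)):
    a=np.radians(np.arange(0,360,1)); out=[]
    for r in(.074,.0775,.0805,.0835,.087):
        p=proj('wrist',np.c_[cx+r*np.cos(a),cy+r*np.sin(a),np.full(360,.038)]).round().astype(int)
        ok=(p[:,0]>310)&(p[:,0]<420)&(p[:,1]>100)&(p[:,1]<255); out.append(m[p[ok,1],p[ok,0]].mean())
    print(cx,cy,np.array(out))
a=im[100:420,160:480].astype(np.uint8)[:,:,::-1]; cv2.imwrite('pics/wo2.png',cv2.resize(a,(600,600)))
s=st(); print(s['eef_pos'],s['contact_force'],s['finger_gap'])
```

```text
0.581 -0.4227 [0.     0.     0.1321 1.     1.    ]
0.577 -0.4185 [0.     0.3818 0.9821 1.     1.    ]
0.584 -0.425 [0. 0. 0. 1. 1.]
[ 0.5481 -0.3499  0.0261] [ 0.7141 -0.5573 -0.8482] 0.03776109521306188
```

View pics/wo2.png

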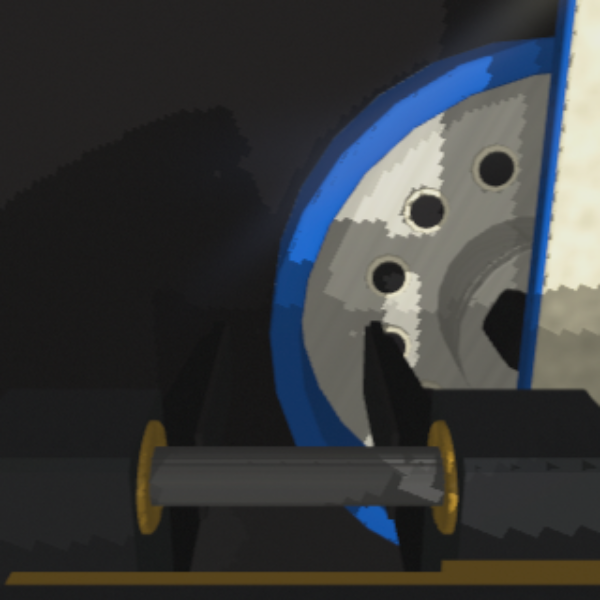

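The picture shows the open fingers straddling the rim, left tip at (225,320) and right tip at (370,320), with the rim between them at x = 273 to 302. The position is therefore right, and the fingers had probably closed just above the rim. I close again at this lower height.

carry_out([
  [0,0,0,0,0,0,-1],
  [0,0,0,0,0,0,-1],
  [0,0,0,0,0,0,-1],
  [0,0,0,0,0,0,-1],
  [0,0,0,0,0,0,-1],
  [0,0,0,0,0,0,-1],
])

```text
t: 9.52
eef_pos: [0.5483, -0.35, 0.0268]
orientation: [-3.141, -0.0, 0.432]
contact_force: [-0.5, 0.0, 0.1]
finger_gap: 0.0004
grip_force: 0.0
```

carry_out([
  [0,0,0,0,0,0,-0.2],
  [0,0,0,0,0,0,-0.2],
  [0,0,0,0,0,0,-0.2],
  [0,0,0,0,0,0,-0.2],
  [0,0,0,0,0,0.02,-0.2],
  [0,0,0,0,0,0.02,-0.2],
])

```text
t: 10.28
eef_pos: [0.5481, -0.3499, 0.0235]
orientation: [-3.141, 0.0, 0.432]
contact_force: [-0.4, 0.3, -0.0]
finger_gap: 0.038
grip_force: 0.0
```

carry_out([
  [0,0,0,0,0,0.02,-0.2],
  [0,0,0,0,0,0.02,-0.2],
])

```text
t: 10.52
eef_pos: [0.5482, -0.35, 0.0205]
orientation: [-3.141, 0.0, 0.432]
contact_force: [0.3, 1.1, 0.9]
finger_gap: 0.0382
grip_force: 0.0
```

carry_out([
  [0,0,0,0,0,0.02,-0.2],
  [0,0,0,0,0,0.02,-0.2],
])

```text
t: 10.78
eef_pos: [0.5482, -0.35, 0.0175]
orientation: [-3.141, 0.0, 0.432]
contact_force: [-0.8, -0.0, 0.4]
finger_gap: 0.0381
grip_force: 0.0
```

carry_out([
  [0,0,0,0,0,0.02,-0.2],
  [0,0,0,0,0,0.02,-0.2],
])

```text
t: 11.02
eef_pos: [0.5482, -0.35, 0.0145]
orientation: [-3.141, 0.0, 0.432]
contact_force: [0.6, -0.5, 0.8]
finger_gap: 0.0379
grip_force: 0.0
```

There is no contact even though, by the text, the tips would be below the bench. The real fingertips therefore stand higher than the reported TCP implies. I close here.

carry_out([
  [0,0,0,0,0,0,-1],
  [0,0,0,0,0,0,-1],
  [0,0,0,0,0,0,-1],
  [0,0,0,0,0,0,-1],
  [0,0,0,0,0,0,-1],
])

```text
t: 11.65
eef_pos: [0.5483, -0.3499, 0.0148]
orientation: [-3.141, -0.0, 0.431]
contact_force: [-1.0, 0.6, 1.4]
finger_gap: 0.0072
grip_force: 30.0
```

It holds the rim at 30 N. Now I draw the rotor straight out by 135 mm.

carry_out([
  [0,0,0,0,-0.05,0,-1],
  [0,0,0,0,-0.15,0,-1],
  [0,0,0,0,-0.27,0,-1],
  [0,0,0,0,-0.4,0,-1],
  [0,0,0,0,-0.53,0,-1],
  [0,0,0,0,-0.66,0,-1],
  [0,0,0,0,-0.79,0,-1],
  [0,0,0,0,-0.88,0,-1],
  [0,0,0,0,-0.92,0,-1],
  [0,0,0,0,-0.92,0,-1],
])

```text
t: 12.9
eef_pos: [0.4904, -0.2244, 0.0148]
orientation: [-3.141, 0.0, 0.432]
contact_force: [-0.2, 1.3, -1.5]
finger_gap: 0.0072
grip_force: 29.9
```

Run:
```python
from h import *
np.set_printoptions(precision=4,suppress=True)
for c in('scene','side'):
    im=snap(c).astype(int)
    for n in('rotor','shelf','rotor_bar'):
        b=ctrl.boxes_of(c,n); print(c,n,[(w(c,x['position']),round(x['confidence'],2)) for x in b[:2]])
```

```text
scene rotor []
scene shelf [(array([ 0.5576, -0.4532,  0.0689]), 0.56)]
scene rotor_bar [(array([ 0.4943, -0.3022,  0.0189]), 0.7)]
side rotor [(array([ 0.5198, -0.3084,  0.0171]), 0.63)]
side shelf [(array([ 0.5599, -0.4659,  0.0749]), 0.9)]
side rotor_bar [(array([ 0.5185, -0.3112,  0.0226]), 0.83), (array([ 0.5597, -0.4665,  0.0771]), 0.31)]
```

carry_out([
  [0,0,0,0,0,0,-0.3],
  [0,0,0,0,0,0,-0.3],
  [0,0,0,0,0,0,-0.3],
  [0,0,0,0,0,-0.2,-0.3],
  [0,0,0,0,0,-0.6,-0.3],
  [0,0,0,0,0,-1,-0.3],
  [0,0,0,0,0,-1,-0.3],
])

```text
t: 14.18
eef_pos: [0.4921, -0.2256, 0.169]
orientation: [3.135, -0.004, 0.432]
contact_force: [0.0, -0.2, -0.4]
finger_gap: 0.0332
grip_force: 0.0
```

carry_out([
  [0,0,0,-0.5,0.5,-0.4,-0.3],
  [0,0,0,-0.5,0.5,-0.4,-0.3],
  [0,0,0,-0.5,0.5,-0.4,-0.3],
  [0,0,0,-0.5,0.5,-0.4,-0.3],
])

```text
t: 14.68
eef_pos: [0.4534, -0.3237, 0.2235]
orientation: [-3.14, 0.001, 0.431]
contact_force: [-0.2, 0.4, 0.6]
finger_gap: 0.0334
grip_force: 0.0
```

Run:
```python
from h import *
from scipy.optimize import least_squares
np.set_printoptions(precision=4,suppress=True)
s=st(); print(s['eef_pos'],s['orientation'],s['finger_gap'])
im=snap('wrist','wb.png'); b=ctrl.boxes_of('wrist','rotor_bar'); print([(w('wrist',x['position']),x['confidence']) for x in b])
r=ctrl.regions_of('wrist','rotor_bar')
for q in r: ys,xs=np.nonzero(q['pixels']); print(q['confidence'],len(xs),xs.min(),xs.max(),ys.min(),ys.max())
I=im.astype(int); m=((I[:,:,2]-I[:,:,0]>50)).astype(np.uint8)
e0=proj('wrist',[.523,-.297,.038])[0]; print('exp centre',e0)
k=np.zeros_like(m); y0,y1,x0,x1=[int(v) for v in(max(0,e0[1]-110),e0[1]+110,max(0,e0[0]-110),e0[0]+110)]; k[y0:y1,x0:x1]=m[y0:y1,x0:x1]
cs,_=cv2.findContours(k,cv2.RETR_EXTERNAL,cv2.CHAIN_APPROX_NONE); cc=max(cs,key=cv2.contourArea).reshape(-1,2); h=cv2.convexHull(cc); print('blob',cv2.boundingRect(cc))
a=np.radians(np.arange(0,360,3))
def res(p):
    c=np.c_[p[0]+.085*np.cos(a),p[1]+.085*np.sin(a)]
    q=np.vstack([proj('wrist',np.c_[c,np.full(120,z)]) for z in(0,.038)]).astype(np.float32); hh=cv2.convexHull(q)
    return [cv2.pointPolygonTest(hh,(float(u),float(v)),True) for u,v in h.reshape(-1,2)]
f=least_squares(res,[.523,-.297],diff_step=1e-3,loss='soft_l1'); print('centre',f.x,np.abs(f.fun).mean())
# dark bar near the hub centre
g=I.max(2); pc=proj('wrist',[*f.x,.063])[0].astype(int); print('bar px',pc)
sub=(g[pc[1]-40:pc[1]+40,pc[0]-40:pc[0]+40]<60).astype(np.uint8)
n,l,stt,ce=cv2.connectedComponentsWithStats(sub)
for i in range(1,n):
    if stt[i,4]>150:
        ys,xs=np.nonzero(l==i); W=plane('wrist',np.c_[xs+pc[0]-40,ys+pc[1]-40],.063)[:,:2]
        print(stt[i],cv2.minAreaRect((W*1000).astype(np.float32)))
cv2.imwrite('pics/wb2.png',cv2.resize(im[pc[1]-60:pc[1]+60,pc[0]-60:pc[0]+60],(600,600))[:,:,::-1])
```

```text
[ 0.4534 -0.3237  0.2235] [-3.1397  0.0006  0.431 ] 0.03342679425402339
[(array([ 0.5258, -0.2925,  0.0102]), 0.73)]
0.66 21975 242 405 47 217
exp centre [324.0802 139.102 ]
blob (241, 47, 166, 172)
centre [ 0.5235 -0.2963] 0.5826999180141745
bar px [323 138]
[ 17  23  48  36 804] ((523.4832763671875, -296.1611633300781), (48.44303894042969, 14.928504943847656), 85.36536407470703)
```

The rotor lies clear of the shelf with its bar at (0.5235, -0.296). The bar's top measures 48.4 x 14.9 mm against 50 x 16, at 85.4 degrees. Next I go above it.

```bash
python3 -c "
from h import *
goto(.5235,-.2962,.13,85.4)
print(st()['q'])"
```

```text
t 14.82 pos [ 0.4539 -0.3231  0.2238] rpy [-1.799e+02  3.000e-02  2.480e+01] F [-0.6  0.1 -0. ] gap 0.0335
turn [-6.000e-04 -1.000e-04 -3.367e-01] shift [0.4967 0.033  0.6247]
[-7.37246330e-01  3.70275144e-01  1.69449450e+00  1.81046939e-04
  1.07871510e+00  4.00630252e-01]
```

carry_out([
  [0,0,-0.337,0.5,0.033,0.3,-0.15],
  [0,0,-0.337,0.5,0.033,0.3,-0.15],
  [0,0,-0.337,0.5,0.033,0.3,-0.15],
  [0,0,-0.337,0.5,0.033,0.3,-0.15],
  [0,0,-0.337,0.5,0.033,0.3,-0.15],
  [0,0,-0.337,0.5,0.033,0.3,-0.15],
  [0,0,-0.337,0.5,0.033,0.3,-0.15],
])

```text
t: 15.7
eef_pos: [0.5242, -0.2964, 0.1792]
orientation: [-3.141, -0.001, 1.491]
contact_force: [-0.2, 0.2, -0.1]
finger_gap: 0.0404
grip_force: 0.0
```

Run:
```python
from h import *
np.set_printoptions(precision=4,suppress=True)
I=snap('wrist','wc.png').astype(int); g=I.max(2)
pc=proj('wrist',[.5235,-.2962,.063])[0].astype(int); print('bar px',pc, 'camera', -cal('wrist')[1].T@cal('wrist')[2])
x0,y0=pc[0]-60,pc[1]-50
sub=(g[y0:y0+100,x0:x0+120]<60).astype(np.uint8)
n,l,stt,ce=cv2.connectedComponentsWithStats(sub)
for i in range(1,n):
    if stt[i,4]>150:
        ys,xs=np.nonzero(l==i); px=np.c_[xs+x0,ys+y0]; W=plane('wrist',px,.063)[:,:2]
        u,sv,vt=np.linalg.svd(W-W.mean(0),full_matrices=False)
        print(stt[i],cv2.minAreaRect((W*1000).astype(np.float32)),'svd',np.degrees(np.arctan2(vt[0,1],vt[0,0])))
goto(.5235,-.2962,.027,85.4)
```

```text
bar px [318 226] camera [ 0.5305 -0.2153  0.3645]
[ 52  46  16  31 277] ((522.0762329101562, -305.85711669921875), (28.29505157470703, 13.68122386932373), 85.62432098388672) svd -106.6509997025502
t 15.75 pos [ 0.5241 -0.2966  0.1794] rpy [-179.96   -0.03   85.29] F [-0.  -0.2  0.1] gap 0.0401
turn [-0.0002 -0.0002 -0.0006] shift [ 0.0015 -0.0038  1.0157]
```

Across the bar, the second view agrees to 1 mm and 0.3 degrees. It shows only part of the bar's length. I go down and grip.

carry_out([
  [0,0,0,0,-0.005,0.35,-0.15],
  [0,0,0,0,-0.005,0.65,-0.15],
  [0,0,0,0,-0.005,0.8,-0.15],
  [0,0,0,0,-0.005,0.9,-0.15],
  [0,0,0,0,-0.005,1,-0.15],
  [0,0,0,0,-0.005,1,-0.15],
])

```text
t: 16.5
eef_pos: [0.5231, -0.297, 0.0292]
orientation: [-3.141, -0.001, 1.49]
contact_force: [1.2, -0.8, -0.5]
finger_gap: 0.0403
grip_force: 0.0
```

carry_out([
  [0,0,0,0,0,0,-1],
  [0,0,0,0,0,0,-1],
  [0,0,0,0,0,0,-1],
  [0,0,0,0,0,0,-1],
  [0,0,0,0,0,0,-1],
])

```text
t: 17.12
eef_pos: [0.5235, -0.2974, 0.0303]
orientation: [3.141, 0.0, 1.49]
contact_force: [-1.1, 0.9, 6.5]
finger_gap: 0.0157
grip_force: 30.0
```

carry_out([
  [0,0,0,0,0,-0.02,-1],
  [0,0,0,0,0,-0.06,-1],
  [0,0,0,0,0,-0.15,-1],
  [0,0,0,0,0,-0.3,-1],
  [0,0,0,0,0,-0.5,-1],
  [0,0,0,0,0,-0.65,-1],
  [0,0,0,0,0,-0.73,-1],
  [0,0,0,0,0,-0.73,-1],
])

```text
t: 18.12
eef_pos: [0.5234, -0.2974, 0.1401]
orientation: [3.14, 0.001, 1.49]
contact_force: [0.0, -0.1, -3.0]
finger_gap: 0.016
grip_force: 30.0
```

Run:
```python
from h import *
np.set_printoptions(precision=4,suppress=True)
from scipy.optimize import least_squares
s=st(); print(s['contact_force'],s['wrist_torque'],s['finger_gap'],s['grip_force'])
goto(.4925,.1105,.137,85.4)
# rotor position seen from scene and side: silhouette fit for x,y,z
a=np.radians(np.arange(0,360,4))
P=[]
for c in('scene','side'):
    I=snap(c,c+'_lift.png').astype(int); m=(I[:,:,2]-I[:,:,0]>50).astype(np.uint8)
    e=proj(c,[.5235,-.297,.12])[0].astype(int); k=np.zeros_like(m); k[e[1]-50:e[1]+50,e[0]-50:e[0]+50]=m[e[1]-50:e[1]+50,e[0]-50:e[0]+50]
    cs,_=cv2.findContours(k,cv2.RETR_EXTERNAL,cv2.CHAIN_APPROX_NONE); cc=max(cs,key=cv2.contourArea); print(c,e,cv2.boundingRect(cc)); P.append((c,cv2.convexHull(cc).reshape(-1,2)))
def res(p):
    o=[]
    for c,h in P:
        q=np.vstack([proj(c,np.c_[p[0]+.085*np.cos(a),p[1]+.085*np.sin(a),np.full(90,p[2]+z)]) for z in(0,.038)]).astype(np.float32); hh=cv2.convexHull(q)
        o+=[cv2.pointPolygonTest(hh,(float(u),float(v)),True) for u,v in h]
    return o
f=least_squares(res,[.5235,-.297,.105],diff_step=1e-3,loss='soft_l1'); print('rotor',f.x,np.abs(f.fun).mean())
```

```text
[ 0.031  -0.1306 -2.9633] [-0.0821  0.0808  0.0142] 0.015967096029941622 29.99569147825241
t 18.12 pos [ 0.5234 -0.2974  0.1401] rpy [179.93   0.04  85.39] F [ 0.  -0.1 -3. ] gap 0.016
turn [ 0.0004  0.0002 -0.    ] shift [ 2.6937 -0.4239  0.0183]
scene [363 217] (327, 186, 86, 61)
side [332 238] (294, 208, 78, 60)
rotor [ 0.523  -0.2978  0.1108] 0.924492722377183
```

The rotor is held: its weight reads 3 N and its underside is seen at 0.111. I carry it over the drive.

carry_out([
  [0,0,0,0.1,-0.015,0,-1],
  [0,0,0,0.35,-0.05,0,-1],
  [0,0,0,0.65,-0.1,0,-1],
  [0,0,0,0.9,-0.14,0,-1],
  [0,0,0,0.95,-0.15,0,-1],
])

```text
t: 18.85
eef_pos: [0.5115, -0.1506, 0.1389]
orientation: [-3.14, -0.001, 1.493]
contact_force: [0.3, -0.1, -3.1]
finger_gap: 0.0159
grip_force: 30.0
```

carry_out([
  [0,0,0,0.2,-0.03,0,-1],
  [0,0,0,0.45,-0.07,0,-1],
  [0,0,0,0.7,-0.11,0,-1],
  [0,0,0,0.9,-0.14,0,-1],
  [0,0,0,0.95,-0.15,0,-1],
])

```text
t: 19.48
eef_pos: [0.501, -0.0084, 0.1391]
orientation: [-3.141, -0.0, 1.492]
contact_force: [0.3, 0.3, -2.6]
finger_gap: 0.016
grip_force: 30.0
```

```bash
python3 -c "
from h import *
goto(.4925,.1105,.137,85.4)"
```

```text
t 19.48 pos [ 0.501  -0.0084  0.1391] rpy [-1.7997e+02 -1.0000e-02  8.5490e+01] F [ 0.3  0.3 -2.6] gap 0.016
turn [-0.0002 -0.      0.0005] shift [ 0.7857 -0.1189  0.014 ]
```

carry_out([
  [0,0,0,0.25,-0.04,0,-1],
  [0,0,0,0.5,-0.08,0,-1],
  [0,0,0,0.7,-0.11,0,-1],
  [0,0,0,0.78,-0.12,0,-1],
  [0,0,0,0.78,-0.12,0,-1],
])

```text
t: 20.1
eef_pos: [0.4929, 0.1083, 0.1392]
orientation: [-3.142, 0.0, 1.491]
contact_force: [-0.0, -0.1, -2.7]
finger_gap: 0.0163
grip_force: 30.0
```

```bash
cat > fit.py <<'E'
from h import *
from scipy.optimize import least_squares
a=np.radians(np.arange(0,360,4))
def rotorfit(g,tag):
    P=[]
    for c in('scene','side'):
        I=snap(c,c+tag+'.png').astype(int); m=(I[:,:,2]-I[:,:,0]>50).astype(np.uint8)
        e=proj(c,g)[0].astype(int); k=np.zeros_like(m); sl=np.s_[e[1]-45:e[1]+45,e[0]-55:e[0]+55]; k[sl]=m[sl]
        n,l,stt,_=cv2.connectedComponentsWithStats(k); i=1+np.argmax(stt[1:,4]); print(c,e,stt[i])
        ys,xs=np.nonzero(l==i); P.append((c,cv2.convexHull(np.c_[xs,ys].astype(np.int32)).reshape(-1,2)))
    def res(p,only=None):
        o=[]
        for c,h in P:
            q=np.vstack([proj(c,np.c_[p[0]+.085*np.cos(a),p[1]+.085*np.sin(a),np.full(90,p[2]+z)]) for z in(0,.038)]).astype(np.float32); hh=cv2.convexHull(q)
            o+=[cv2.pointPolygonTest(hh,(float(u),float(v)),True) for u,v in h]
        return o
    f=least_squares(res,g,diff_step=1e-3,loss='soft_l1'); print('rotor',np.round(f.x,4),round(np.abs(f.fun).mean(),2)); return f.x
E
python3 - <<'E'
from fit import *
rotorfit([.4925,.1105,.109],'_ab'); goto(.4925,.1095,.137,85.4)
E
```

```text
scene [193 295] [ 146  252   92   80 2135]
side [244 161] [ 212  135   66   44 1465]
rotor [0.4936 0.1089 0.1106] 0.77
t 20.2 pos [0.4929 0.1076 0.1392] rpy [-1.7999e+02  1.0000e-02  8.5360e+01] F [ 0.4  0.  -2.2] gap 0.0157
turn [-0.      0.     -0.0002] shift [ 0.0125 -0.004   0.0148]
```

carry_out([
  [0,0,0,0.008,0,0.06,-1],
  [0,0,0,0.008,0,0.12,-1],
  [0,0,0,0.008,0,0.17,-1],
  [0,0,0,0.008,0,0.21,-1],
  [0,0,0,0.008,0,0.24,-1],
  [0,0,0,0.008,0,0.24,-1],
])

```text
t: 20.95
eef_pos: [0.4928, 0.1097, 0.103]
orientation: [-3.141, -0.0, 1.49]
contact_force: [-0.7, -1.0, -2.3]
finger_gap: 0.0161
grip_force: 30.0
```

carry_out([
  [0,0,0,0,0,0.02,-1],
  [0,0,0,0,0,0.035,-1],
  [0,0,0,0,0,0.05,-1],
  [0,0,0,0,0,0.05,-1],
])

```text
t: 21.45
eef_pos: [0.4928, 0.1097, 0.0957]
orientation: [-3.141, -0.0, 1.49]
contact_force: [-0.6, -0.1, -2.0]
finger_gap: 0.0158
grip_force: 30.0
```

carry_out([
  [0,0,0,0,0,0.01,-1],
  [0,0,0,0,0,0.013,-1],
  [0,0,0,0,0,0.013,-1],
])

```text
t: 21.82
eef_pos: [0.4928, 0.1097, 0.0939]
orientation: [-3.142, -0.0, 1.49]
contact_force: [0.5, -0.1, -2.4]
finger_gap: 0.016
grip_force: 30.0
```

carry_out([
  [0,0,0,0,0,0.007,-1],
  [0,0,0,0,0,0.014,-1],
  [0,0,0,0,0,0.014,-1],
])

```text
t: 22.2
eef_pos: [0.4928, 0.1097, 0.0917]
orientation: [-3.141, -0.0, 1.49]
contact_force: [0.1, 1.0, -2.5]
finger_gap: 0.0157
grip_force: 30.0
```

It is already passing below the pin-top level without contact, so the slots are within their play. I turn it the remaining 5 degrees to centre and go on down.

carry_out([
  [0,0,-0.01,0,0,0,-1],
  [0,0,-0.02,0,0,0,-1],
  [0,0,-0.03,0,0,0,-1],
  [0,0,-0.03,0,0,0.01,-1],
  [0,0,-0.03,0,0,0.02,-1],
  [0,0,-0.03,0,0,0.03,-1],
  [0,0,-0.03,0,0,0.03,-1],
])

```text
t: 23.08
eef_pos: [0.4928, 0.1097, 0.0871]
orientation: [-3.141, -0.0, 1.585]
contact_force: [-0.5, -0.6, -3.1]
finger_gap: 0.0158
grip_force: 30.0
```

carry_out([
  [0,0,0,0,0,0.008,-1],
  [0,0,0,0,0,0.015,-1],
  [0,0,0,0,0,0.015,-1],
])

```text
t: 23.45
eef_pos: [0.4929, 0.1097, 0.0853]
orientation: [3.141, -0.0, 1.585]
contact_force: [-1.9, -0.2, 3.7]
finger_gap: 0.0157
grip_force: 30.0
```

Seating contact at 0.0853, where 0.085 was expected for fully home and 0.095 on the pin. I release and withdraw straight up.

carry_out([
  [0,0,0,0,0,0,-0.3],
  [0,0,0,0,0,0,-0.3],
  [0,0,0,0,0,0,-0.3],
  [0,0,0,0,0,-0.05,-0.3],
  [0,0,0,0,0,-0.2,-0.3],
  [0,0,0,0,0,-0.5,-0.3],
  [0,0,0,0,0,-0.9,-0.3],
  [0,0,0,0,0,-0.9,-0.3],
])

```text
t: 24.45
eef_pos: [0.4944, 0.1099, 0.2244]
orientation: [3.134, -0.001, 1.585]
contact_force: [-0.2, 0.6, -1.2]
finger_gap: 0.033
grip_force: 0.0
```

carry_out([
  [0,0,0,-0.9,0,-0.3,-0.3],
  [0,0,0,-0.9,0,-0.3,-0.3],
  [0,0,0,-0.9,0,-0.3,-0.3],
  [0,0,0,-0.9,0,-0.3,-0.3],
])

```text
t: 24.95
eef_pos: [0.4945, -0.0257, 0.2646]
orientation: [-3.141, -0.0, 1.583]
contact_force: [0.6, 1.3, -0.3]
finger_gap: 0.0334
grip_force: 0.0
```

Run:
```python
from fit import *
s=st(); print(s['t'],s['eef_pos'],s['finger_gap'],s['contact_force'])
rotorfit([.4925,.1105,.056],'_end')
a1=cv2.imread('pics/scene_end.png');b1=cv2.imread('pics/side_end.png'); wr=snap('wrist')[:,:,::-1]
f=lambda i:cv2.resize(i,(400,300),interpolation=cv2.INTER_CUBIC)
cv2.imwrite('pics/end.png',np.vstack([np.hstack([f(a1[150:390,130:450]),f(b1[100:340,180:500])]),np.hstack([f(a1[250:370,130:290]),f(wr)])]))
```

```text
24.95 [ 0.49453661 -0.02572719  0.26461439] 0.03339430244016601 [ 0.56470154  1.31880026 -0.28139492]
scene [199 311] [ 183  269   58   76 1358]
side [246 178] [ 214  151   65   46 1494]
rotor [0.4945 0.1108 0.0544] 0.73
```

View pics/end.png

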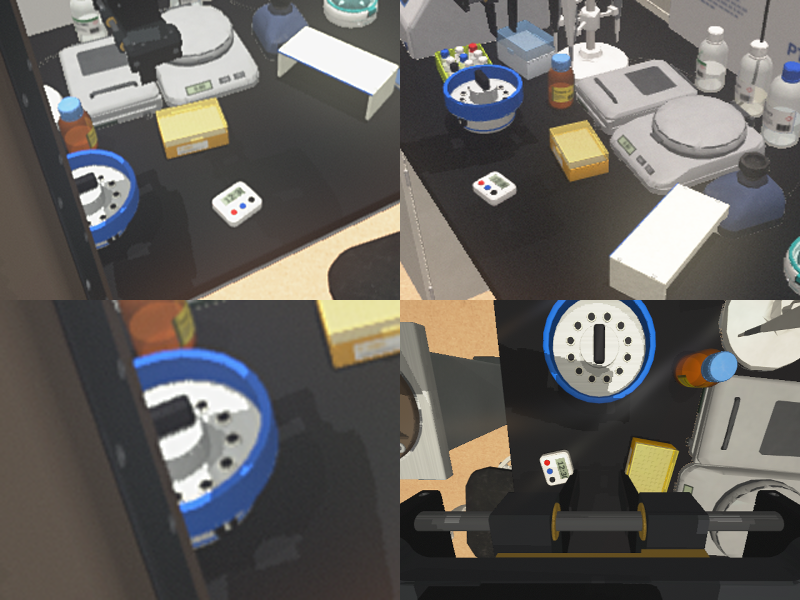

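The last picture shows the rotor level on the drive, at (483,95) in the side view and (600,345) in the wrist view. Its underside fits to 54 mm against 55 mm. The bottle, tip box and timer stand as before, and the gripper is clear. I hand the job in.

```bash
python3 -c "
from plant import ctrl
print(ctrl.finish_job())"
```

```text
the job is handed in; nothing more can be done
None
```

The rotor was drawn out by its rim, let go flat on the bench, then fitted over the spindle and released: it sits level, its underside measured at 54 mm against the 55 mm seat; bottle, tip box and timer look unmoved, the tape roll was never approached but was out of my last picture, and the job is handed in (result not shown).

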